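# Clear the change-over pile into its trays

### The job

Take the pile apart from the top down and put each thing away: the bearing on the middle of the yellow round stand, then the blue carton in the red tray, then the cream carton in the green tray, and last the orange guide plate in the black tray. Each must lie flat on the floor of its tray or stand, right way up, in the middle and square with its tray. Leave the tally counter and the black star knob where they are.

Things in the scene. Friction and masses are not known exactly. Their poses are not given: they have to be found in the camera images.
- bearing: Steel ball bearing, pale ring 35 mm across, 11 mm high, lying flat on top of the pile at the start. Grasp it round the outside; nothing fits through its hole. Origin: centre of its underside, z up.
- staple_box: Small closed blue carton, 44 mm (its x) by 74 mm (its y), 30 mm high, second from the top of the pile, under the bearing. Origin: centre of its underside, z up.
- label_box: Closed cream carton, 62 mm (its x) by 92 mm (its y), 34 mm high, third from the top of the pile, under the blue carton. Origin: centre of its underside, z up.
- guide_plate: Orange guide plate with two screw heads, 56 mm (its x) by 124 mm (its y), 20 mm thick, 0.16 kg, at the foot of the pile, flat on the worktop; only its ends show at the start. Origin: centre of its underside, z up.
- yellow_stand: Fixed yellow round stand, a flat disc 92 mm across whose top is 6 mm above the worktop, no rim, with a dark 48 mm circle in the middle. Origin: centre of its underside, on the worktop, z up.
- red_tray: Fixed red tray, the smallest of the three: inside 64 mm (its x) by 94 mm (its y), floor 6 mm above the worktop. Walls 4 mm thick, rising to 13 mm above the worktop, along the two short ends and 14 mm round the corners; the long sides are open in the middle for 74 mm. Origin: centre of its underside, z up.
- green_tray: Fixed green tray: inside 82 mm (its x) by 112 mm (its y), floor 6 mm above the worktop. Walls 4 mm thick, rising to 13 mm above the worktop, along the two short ends and 20 mm round the corners; the long sides are open in the middle for 80 mm. Origin: centre of its underside, z up.
- black_tray: Fixed black tray, the longest: inside 76 mm (its x) by 144 mm (its y), floor 6 mm above the worktop. Walls 4 mm thick, rising to 13 mm above the worktop, along the two short ends and 26 mm round the corners; the long sides are open in the middle for 100 mm. Origin: centre of its underside, z up.
- tally_counter: Bystander, loose: round pale hand tally counter with a side lever, 45 by 54 mm, 24 mm high. To be left where it stands. Origin: centre of its underside.
- star_knob: Bystander, loose: black star-shaped knob on a short stem, 41 mm across, 32 mm high. To be left where it stands. Origin: centre of its underside.

How it is judged:
By the outcome, as a careful person would: the job done as asked, in the order asked, and still so for the second after the job is handed in, with the robot touching nothing.
It also fails if it takes over 120 s, if anything falls off the work surface, if the arm or the gripper's body presses on something with over 40 N, if the wrist force passes 120 N, or if a joint passes its speed limit or range.

### The arm

A 6-joint arm with a two-finger parallel gripper is mounted at the origin on a cart in front of the work surface, level with it; the furniture and walls round the work are solid. World frame = base frame: x ahead of the robot, y to its left, z up, the work surface at z = 0. Lengths are in m, angles in rad, forces in N, time in s.
With the tool pointing down it reaches from about 0.35 to 1 m from the base axis. Payload 7.1 kg.
Tool frame: the origin (TCP) lies at the very end of the fingers, on their centre line; the grasp point (between the pads) lies 19 mm behind it; z points along the fingers, y is the line along which they close (so a half turn about z gives the same grasp; the last joint's range is limited). The gripper opens to 85 mm and grips with 20 to 120 N. Pads are 22 mm wide; open, the fingers measure 114 mm over their backs; the gripper's body (76 mm by 85 mm) begins 54 mm behind the grasp point. The pads swing forward as they close: fully open they stand 13 mm farther back than shut.
Start: joints at [1.13, 0.423, 1.63, -0, 1.089, -0.019], TCP at [0.256, 0.57, 0.231] pointing down, gripper open.
Joint ranges: [-3, 3], [-0.9, 2.11], [0.09, 2.58], [-1.31, 4.45], [0.11, 2.69], [-2.54, 2.54]. Speed limits (rad/s): [2.39, 2.39, 3.01, 3.14, 3.14, 3.14].

### API

Orientations are given as [roll, pitch, yaw] about the fixed x, y, z axes, in that order (R = Rz(yaw) Ry(pitch) Rx(roll)).
In Python, from rig import manip gives the robot as it stands.
- The arm moves only by the tool servo_tool, never from a script. Its argument "deltas" is a list of rows, each an object with "claw": the opening, from -1 (shut) to 1 (fully open); "offset": the shift along the tool's x, y, z in cm, a list of three; "rotation": the turn, a rotation vector about the tool's x, y, z in degrees, a list of three. In form: [{"claw": claw, "offset": [x, y, z], "rotation": [wx, wy, wz]}, ...]. A call has 1 to 20 rows; each row shifts and turns the commanded pose from where the row before left it, along the tool's axes as they then stand; what a row does not reach is not made up. A row lasts 1/8 s, in which the tool goes at most 62.5 mm and 10.7 degrees, less where a joint would pass 70% of its speed; a pose out of reach is approached as far as the arm can. A call with a gripper value outside its range is refused whole. The fingers move at their own pace and stop on an object; "squeeze" is the grip in N (left out, the last holds). Time passes only in rows, so rows that do not move let the fingers close. It gives the time, the measured TCP pose, the force, the opening and the grip force at its end, in the units of the state.
- manip.get_obs(): the state, without advancing time (a new reading comes with each control period).
- manip.get_image(name): name is "side" or "top"; returns (picture, depth): 420x560x3 uint8, red, green, blue; 420x560 float32, m along the optical axis (not along the pixel's ray), 0 where there is no reading.
- manip.camera_model(name): a dict with "camera_matrix" (3x3 intrinsics, pixels), "R" (3x3) and "t" (3): a world point X has camera coordinates R X + t. Camera axes: x right, y down, z forward; pixel columns grow to the right and rows downward; lengths in m; the calibration is good to about 2 mm. A picture is of the moment at which its call begins. camera_model takes no time and is no camera call.
- manip.job_done(): hands the job in; it is judged then, once.
The state is a dict: "t": time; "joint_pos": joint angles; "qd": joint speeds; "tau": joint torques, N m; "tcp_pos": TCP position; "tcp_rot": TCP orientation; "contact_force": force on the tool from outside, world axes, zero at the start; "torque": the same for the moment, N m; "grip_width": finger opening in m; "grip_force": force on a finger pad.
Only numpy, scipy, OpenCV 4.12 (cv2) and the standard library are available. Lean on these libraries where they do the work, as an engineer would, in place of code of your own. Each camera call takes 0.05 s, during which the arm holds its last target. There are 200 camera calls.

## Working session

There is one attempt and no reset: what is moved stays moved. The work goes in short steps, Python scripts to look and compute and a tool call to move; the robot and the scene stay as the last step left them, time stands still between calls to the robot, and variables do not carry over. Pictures are saved under pics/ and viewed, at most 17 in all, crops included, and the job is handed in when it is done.

Besides the shell and the picture viewer there is one more tool, called after ">>>" as name([rows], argument=value, ...), one row to a line, values as JSON. servo_tool: Moves the arm, as the interface text tells. Its arguments: {"type":"object","properties":{"deltas":{"type":"array","items":{"type":"object","properties":{"claw":{"type":"number"},"offset":{"type":"array","items":{"type":"number"}},"rotation":{"type":"array","items":{"type":"number"}}}}},"squeeze":{"type":"number"}},"required":["deltas"]}

```bash
mkdir -p pics; ls
python3 - <<'E'
from rig import manip
import cv2
o=manip.get_obs(); print(o)
for n in ("top","side"):
    p,d=manip.get_image(n); cv2.imwrite(f"pics/{n}0.png",p[:,:,::-1]); 
    import numpy as np; np.savez(f"{n}0.npz",p=p,d=d)
    m=manip.camera_model(n); R=np.array(m["R"]);t=np.array(m["t"]); print(n,m["camera_matrix"],-R.T@t,R[2])
E
```

```text
pics
{'t': 0.0, 'joint_pos': array([ 1.12997210e+00,  4.23822574e-01,  1.63073606e+00, -5.93059129e-06,
        1.08859484e+00, -1.89647728e-02]), 'qd': array([ 1.32967487e-04,  1.42118772e-04,  1.17214000e-04, -7.93490846e-05,
       -4.26656878e-04,  1.37086699e-03]), 'tau': array([-2.48741359e-03, -5.57381845e+01, -2.81732565e+01, -1.12663386e-04,
        7.47347600e-03,  2.28419975e-05]), 'tcp_pos': array([0.25562534, 0.56970838, 0.230539  ]), 'tcp_rot': array([-3.14003201e+00, -2.43497208e-05,  2.71973593e+00]), 'contact_force': array([ 0.06813742, -0.16488811, -0.71206154]), 'torque': array([ 0.0098848 , -0.01868806, -0.02666067]), 'grip_force': 0.0, 'grip_width': 0.0853695419276225}
top [[513.13779945   0.         274.05527397]
 [  0.         513.13779945 207.0598887 ]
 [  0.           0.           1.        ]] [ 2.70065836e-01 -4.44248690e-04  1.40906598e+00] [ 0.20225338  0.00750684 -0.97930446]
side [[523.89188097   0.         281.34953161]
 [  0.         523.89188097 213.5987197 ]
 [  0.           0.           1.        ]] [0.53879956 0.96516319 0.76522504] [-0.02612398 -0.81474264 -0.57923395]
```

View pics/top0.png

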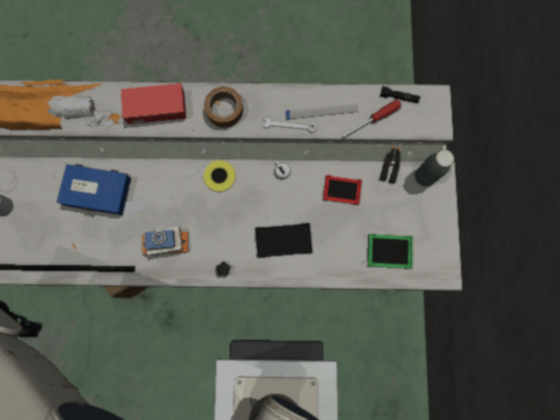

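View pics/side0.png

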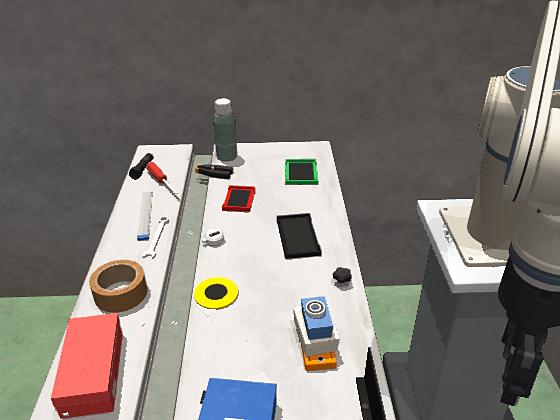

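Top view: pile at (163,241), stand (220,176), red tray (342,190), green (390,251), black (283,240), tally (282,170), knob (222,269). Side view: pile at (317,330), with the bearing at (315,308).

```bash
cat > h.py <<'E'
import numpy as np, cv2
from rig import manip
def cam(n):
    m=manip.camera_model(n); return np.array(m["camera_matrix"]),np.array(m["R"]),np.array(m["t"])
def plane(n,uv,z):
    K,R,t=cam(n); uv=np.atleast_2d(uv).astype(float)
    r=(np.c_[uv,np.ones(len(uv))]@np.linalg.inv(K).T)@R; c=-R.T@t
    return c+r*((z-c[2])/r[:,2])[:,None]
def cloud(n,d):
    v,u=np.indices(d.shape); K,R,t=cam(n)
    P=np.stack([u,v,np.ones_like(u)],-1)@np.linalg.inv(K).T*d[...,None]
    return (P-t)@R
def shoot(n,tag):
    p,d=manip.get_image(n); cv2.imwrite(f"pics/{tag}_{n}.png",p[:,:,::-1]); return p,d
def rect(n,mask,z):
    "largest blob's outline on plane z: centre, long, short, long-axis angle deg"
    c=max(cv2.findContours(mask.astype(np.uint8),cv2.RETR_EXTERNAL,cv2.CHAIN_APPROX_NONE)[0],key=cv2.contourArea)[:,0]
    (cx,cy),(w,h),a=cv2.minAreaRect((plane(n,c,z)[:,:2]*1e3).astype(np.float32))
    if w<h: w,h,a=h,w,a+90
    return np.round([cx,cy,w,h,(a+90)%180-90],1),c.mean(0).round()
E
cat > a.py <<'E'
from h import *
for n in ("top","side"):
    z=np.load(n+"0.npz"); p,d=z["p"],z["d"]; X=cloud(n,d)
    hsv=cv2.cvtColor(p,cv2.COLOR_RGB2HSV).astype(int); H,S,V=hsv[...,0],hsv[...,1],hsv[...,2]
    def box(x0,x1,y0,y1,zl=-.03,zh=.2): return (X[...,0]>x0)&(X[...,0]<x1)&(X[...,1]>y0)&(X[...,1]<y1)&(X[...,2]>zl)&(X[...,2]<zh)
    W=box(.3,.75,-.5,.5)
    print(n,"table z",np.median(X[...,2][box(.4,.6,-.2,.2)]))
    for k,m,zz in (("yellow",(H>22)&(H<35)&(S>120),.006),("red",((H<6)|(H>174))&(S>120)&box(.45,.7,-.35,-.05),.011),("green",(H>50)&(H<75)&(S>120),.011),("black",(V<60)&box(.35,.6,-.13,.12),.013),
        ("orange",(H>5)&(H<20)&(S>130),.02),("blue",(H>95)&(H<125)&(S>80)&box(.3,.52,.2,.36,.06),.084),("cream>",box(.3,.52,.2,.4,.045,.075),.054)):
        m=m&W
        if m.sum()>20: print(k,m.sum(),*rect(n,m,zz))
    b=box(.3,.55,.2,.4,.088,.11); print("bearing",b.sum(), X[b].mean(0).round(4), X[b][:,2].max())
    P=p[...,::-1]
    c=P[220:265,135:195] if n=="top" else P[285:380,285:350]
    cv2.imwrite(f"pics/c_{n}.png",cv2.resize(c,None,fx=6 if n=="side" else 9,fy=6 if n=="side" else 9,interpolation=cv2.INTER_CUBIC))
E
python3 a.py
python3 -c "
import cv2,numpy as np
a=cv2.imread('pics/c_top.png');b=cv2.imread('pics/c_side.png');b=cv2.resize(b,(277,405));print(a.shape,b.shape);cv2.imwrite('pics/c1.png',np.hstack([a[:,:520],b]))"
```

```text
top table z 0.0007017666281159201
yellow 559 [649.1 167.5  85.3  84.9 -89.2] [219. 176.]
red 458 [ 611.3 -179.2  100.    70.8   81.8] [342. 190.]
green 406 [ 440.9 -306.4  112.7   83.4   87.5] [390. 251.]
black 1554 [466.8 -16.  149.7  79.6 -84. ] [283. 240.]
orange 133 [457.7 257.7  52.2  24.4   0.8] [184. 243.]
blue 247 [454.3 307.4  70.8  40.1 -84. ] [159. 240.]
cream> 344 [454.6 303.8  93.6  63.5 -79.6] [166. 240.]
bearing 186 [0.4548 0.3068 0.0934] 0.10426699871644828
side table z 0.0004024622969909468
yellow 816 [650.6 170.2  91.5  89.5  58.4] [215. 293.]
red 391 [ 613.3 -173.1  118.3   72.9   82.3] [239. 198.]
green 361 [ 442.6 -301.6  131.5   88.4   87.1] [301. 171.]
black 1484 [470.2  -6.3 163.3  83.3 -84.3] [298. 236.]
orange 449 [455.3 354.2  60.9  57.7 -86.7] [316. 359.]
blue 693 [458.  321.3  95.1  46.1 -84.1] [316. 317.]
cream> 770 [458.1 311.1 100.9  63.9 -79.5] [314. 330.]
bearing 269 [0.4597 0.3121 0.0938] 0.09806635112475011
(405, 540, 3) (405, 277, 3)
```

View pics/c1.png

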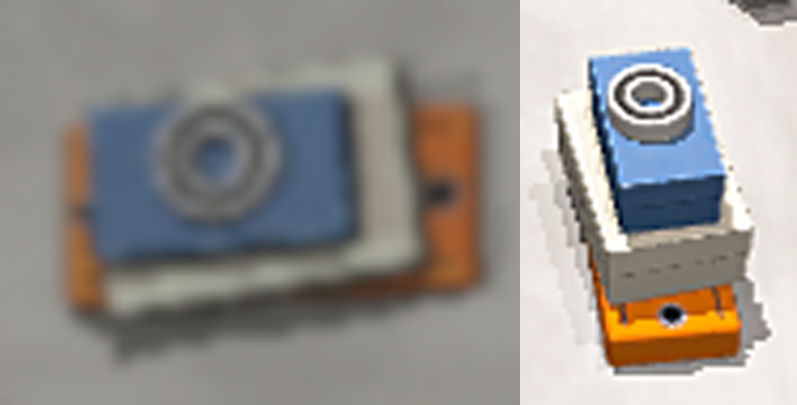

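The crops agree: blue on cream on orange, each slightly turned, with the bearing off the blue carton's middle, at top px (158.6,237.3) and side px (314.8,306.9). Next I'll compute the bearing position and the moves.

```bash
cat >> h.py <<'E'
def go(x,y,yd,z=None,xyd=None):
    """moves in tool frame: target mm; yd = wanted world angle of tool y (deg, mod 180)"""
    o=manip.get_obs(); p=o["tcp_pos"]*1e3
    from scipy.spatial.transform import Rotation as Ro
    R=Ro.from_euler("xyz",o["tcp_rot"]).as_matrix()
    cur=np.degrees(np.arctan2(R[1,1],R[0,1])); dy=(yd-cur+90)%180-90
    R2=Ro.from_euler("z",dy,degrees=True).as_matrix()@R
    D=np.array([x,y,p[2] if z is None else z])-p
    print("tcp",p.round(1),"tool y",cur.round(1),"j6",np.degrees(o["joint_pos"][5]).round(),"F",o["contact_force"].round(1),"w",round(o["grip_width"]*1e3,1),"gf",round(o["grip_force"],1),"t",round(o["t"],1),"tilt",R[:,2].round(3))
    print("rot tool z",(-dy).round(1),"| then offset cm",(R2.T@D/10).round(2),"| now-frame cm",(R.T@D/10).round(2))
E
python3 - <<'E'
from h import *
a=plane("top",[158.6,237.3],.095)[0];b=plane("side",[314.8,306.9],.095)[0];print(a,b)
for n in("top","side"):
    z=np.load(n+"0.npz");p,X=z["p"],cloud(n,z["d"])
    hsv=cv2.cvtColor(p,cv2.COLOR_RGB2HSV).astype(int)
    m=(X[...,2]>.0905)&(X[...,2]<.11)&(abs(X[...,0]-.455)<.06)&(abs(X[...,1]-.307)<.06)
    c=max(cv2.findContours(m.astype(np.uint8),0,1)[0],key=cv2.contourArea)[:,0]
    print(n,cv2.minEnclosingCircle((plane(n,c,.095)[:,:2]*1e3).astype(np.float32)))
go((a[0]+b[0])*500,(a[1]+b[1])*500,6)
E
```

```text
[0.45754524 0.3070368  0.095     ] [0.46026596 0.30935432 0.095     ]
top ((456.97320556640625, 306.11737060546875), 18.090106964111328)
side ((460.099853515625, 310.4972229003906), 18.738758087158203)
tcp [255.6 569.8 230.6] tool y 65.8 j6 -1.0 F [0.1 0.3 0.2] w 85.2 gf 0.0 t 0.1 tilt [-0.001 -0.001 -1.   ]
rot tool z 59.8 | then offset cm [-28.14  17.48  -0.03] | now-frame cm [-2.925e+01 -1.554e+01  2.000e-02]
```

>>> servo_tool([
  {"claw": 0.2,"offset": [0,0,0],"rotation": [0,0,10]},
  {"claw": 0.2,"offset": [0,0,0],"rotation": [0,0,10]},
  {"claw": 0.2,"offset": [0,0,0],"rotation": [0,0,10]},
  {"claw": 0.2,"offset": [0,0,0],"rotation": [0,0,10]},
  {"claw": 0.2,"offset": [0,0,0],"rotation": [0,0,10]},
  {"claw": 0.2,"offset": [0,0,0],"rotation": [0,0,10]},
  {"claw": 0.2,"offset": [-3.5,2.2,0],"rotation": [0,0,0]},
  {"claw": 0.2,"offset": [-3.5,2.2,0],"rotation": [0,0,0]},
  {"claw": 0.2,"offset": [-3.5,2.2,0],"rotation": [0,0,0]},
  {"claw": 0.2,"offset": [-3.5,2.2,0],"rotation": [0,0,0]},
  {"claw": 0.2,"offset": [-3.5,2.2,0],"rotation": [0,0,0]},
  {"claw": 0.2,"offset": [-3.5,2.2,0],"rotation": [0,0,0]},
  {"claw": 0.2,"offset": [-3.5,2.2,0],"rotation": [0,0,0]},
  {"claw": 0.2,"offset": [-3.5,2.2,0],"rotation": [0,0,0]},
  {"claw": 0.2,"offset": [0,0,2],"rotation": [0,0,0]},
  {"claw": 0.2,"offset": [0,0,2],"rotation": [0,0,0]},
  {"claw": 0.2,"offset": [0,0,0],"rotation": [0,0,0]},
  {"claw": 0.2,"offset": [0,0,0],"rotation": [0,0,0]},
], squeeze=30)

```text
t: 2.35
tcp_pos: [0.4595, 0.3098, 0.1917]
tcp_rot: [3.141, -0.0, 1.673]
contact_force: [0.6, 0.0, -0.0]
grip_width: 0.0514
grip_force: 0.0
```

Run:
```python
from h import *
go(458.5,308,6,110)
p,d=shoot("side","s1")
cv2.imwrite("pics/s1c.png",cv2.resize(p[200:380,230:430,::-1],None,fx=3,fy=3,interpolation=cv2.INTER_CUBIC))
```

```text
tcp [459.5 309.8 191.7] tool y 5.8 j6 27.0 F [ 0.6  0.  -0. ] w 51.4 gf 0.0 t 2.4 tilt [ 0.  0. -1.]
rot tool z -0.2 | then offset cm [-0.17 -0.12  8.17] | now-frame cm [-0.17 -0.12  8.17]
```

View pics/s1c.png

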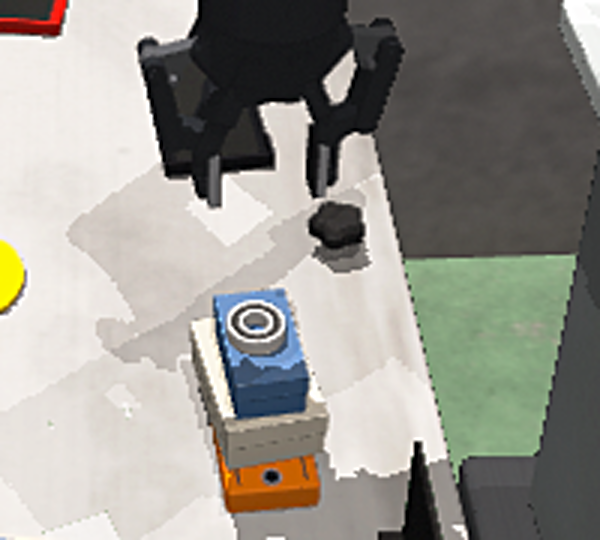

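The side crop shows the fingertips at about px (302,267) and (337,265), straddling the bearing line, with the pile undisturbed. I'll check this against the projected TCP.

```bash
cat >> h.py <<'E'
def proj(n,X):
    K,R,t=cam(n); c=R@np.asarray(X,float)+t; return (K@c/c[2])[:2].round(1)
E
python3 - <<'E'
from h import *
p=manip.get_obs()["tcp_pos"]
for dz in (0,.004,.008): print(dz,proj("side",p+[0,0,dz]), proj("side",p+[.03,0.003,dz]),proj("side",p+[-.03,-0.003,dz]))
print(proj("side",[.4585,.308,.095]))
X=cloud("side",manip.get_image("side")[1])
m=(abs(X[...,0]-p[0])<.06)&(abs(X[...,1]-p[1])<.03)&(X[...,2]>.15)&(X[...,2]<.25)
print(m.sum(),np.percentile(X[m][:,2],[0,1,3]))
for s in(1,-1):
    q=X[m&((X[...,0]-p[0])*s>0)&(X[...,2]<.21)]; print(len(q),q.min(0),q.max(0))
E
```

```text
0 [316.9 265.4] [298.9 267.2] [334.7 263.7]
0.004 [317.  263.6] [298.9 265.3] [334.8 261.9]
0.008 [317.  261.8] [299.  263.5] [335. 260.]
[315.7 306.3]
638 [0.19654736 0.19902595 0.20162193]
43 [0.48391096 0.31059095 0.19999857] [0.49785185 0.32646977 0.20998036]
58 [0.41912781 0.29980238 0.19654736] [0.43442614 0.31989683 0.20935582]
```

>>> servo_tool([
  {"claw": 0.2,"offset": [-0.15,-0.1,2.5],"rotation": [0,0,0]},
  {"claw": 0.2,"offset": [0,0,2.5],"rotation": [0,0,0]},
  {"claw": 0.2,"offset": [0,0,2.5],"rotation": [0,0,0]},
  {"claw": 0.2,"offset": [0,0,1.5],"rotation": [0,0,0]},
  {"claw": 0.2,"offset": [0,0,1.0],"rotation": [0,0,0]},
  {"claw": 0.2,"offset": [0,0,0.5],"rotation": [0,0,0]},
  {"claw": 0.2,"offset": [0,0,0],"rotation": [0,0,0]},
  {"claw": 0.2,"offset": [0,0,0],"rotation": [0,0,0]},
])

```text
t: 3.45
tcp_pos: [0.4589, 0.3082, 0.0869]
tcp_rot: [3.141, -0.0, 1.673]
contact_force: [-0.1, 0.8, -0.4]
grip_width: 0.0508
grip_force: 0.0
```

>>> servo_tool([
  {"claw": 0.2,"offset": [0,0,0.2],"rotation": [0,0,0]},
  {"claw": -0.1,"offset": [0,0,0],"rotation": [0,0,0]},
  {"claw": -0.4,"offset": [0,0,0],"rotation": [0,0,0]},
  {"claw": -0.5,"offset": [0,0,0],"rotation": [0,0,0]},
  {"claw": -0.5,"offset": [0,0,0],"rotation": [0,0,0]},
  {"claw": -0.5,"offset": [0,0,0],"rotation": [0,0,0]},
], squeeze=30)

```text
t: 4.2
tcp_pos: [0.4588, 0.3081, 0.0847]
tcp_rot: [3.141, -0.0, 1.673]
contact_force: [-0.2, -0.0, 5.6]
grip_width: 0.033
grip_force: 29.8
```

>>> servo_tool([
  {"claw": -0.5,"offset": [0,0,-0.3],"rotation": [0,0,0]},
  {"claw": -0.5,"offset": [0,0,-1],"rotation": [0,0,0]},
  {"claw": -0.5,"offset": [0,0,-2],"rotation": [0,0,0]},
  {"claw": -0.5,"offset": [0,0,-3],"rotation": [0,0,0]},
  {"claw": -0.5,"offset": [0,0,-3],"rotation": [0,0,0]},
  {"claw": -0.5,"offset": [0,0,0],"rotation": [0,0,0]},
])

```text
t: 4.95
tcp_pos: [0.4599, 0.3089, 0.1799]
tcp_rot: [3.137, -0.002, 1.673]
contact_force: [1.5, 0.4, -2.0]
grip_width: 0.033
grip_force: 29.9
```

Run:
```python
from h import *
go(650,168,6,180)
p,d=shoot("side","s2")
cv2.imwrite("pics/s2c.png",cv2.resize(p[200:380,230:430,::-1],None,fx=3,fy=3,interpolation=cv2.INTER_CUBIC))
```

```text
tcp [459.9 308.9 179.9] tool y 5.8 j6 27.0 F [ 1.5  0.4 -2. ] w 33.0 gf 29.9 t 5.0 tilt [ 0.004  0.003 -1.   ]
rot tool z -0.2 | then offset cm [-16.    17.44   0.03] | now-frame cm [-15.95  17.48   0.03]
```

View pics/s2c.png

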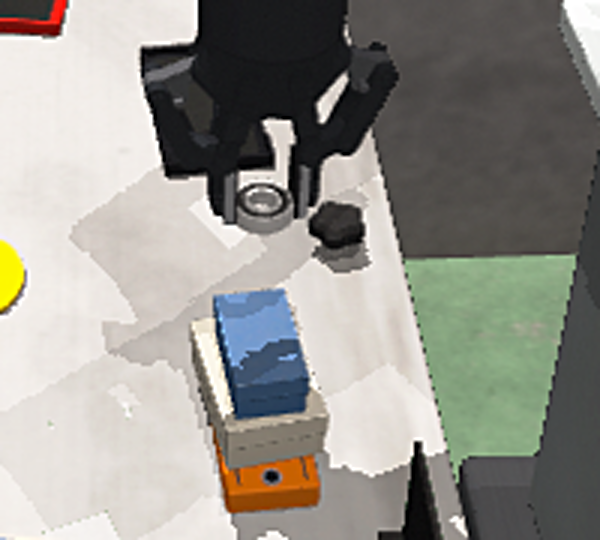

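The bearing is held level at crop (263,203), which is px (317.7,267.7), and the pile is intact.

Run:
```python
from h import *
print(plane("side",[317.7,267.7],.190), plane("side",[317.7,267.2],.190))
print(proj("side",[.4599,.3089,.190]))
for n in("top","side"):
    z=np.load(n+"0.npz");p=z["p"]
    hsv=cv2.cvtColor(p,cv2.COLOR_RGB2HSV).astype(int);H,S,V=[hsv[...,i] for i in range(3)]
    y=((H>20)&(H<36)&(S>90)).astype(np.uint8)
    cs=max(cv2.findContours(y,0,1)[0],key=cv2.contourArea)
    f=np.zeros_like(y);cv2.drawContours(f,[cs],-1,1,-1); 
    for m in (f,f&(1-y)):
        v,u=np.nonzero(m); q=plane(n,np.c_[u,v],.006)*1e3; print(n,q.mean(0).round(1),np.ptp(q,axis=0).round(1))
```

```text
[[0.45860239 0.31331325 0.19      ]] [[0.45848513 0.31206958 0.19      ]]
[316.7 266. ]
top [649.1 167.2   6. ] [90.8 85.8  0. ]
top [650.3 167.9   6. ] [35.3 37.   0. ]
side [651.3 171.9   6. ] [89.5 92.5  0. ]
side [651.3 168.5   6. ] [44.1 44.7  0. ]
```

>>> servo_tool([
  {"claw": -0.5,"offset": [-2,2.19,0],"rotation": [0,0,0]},
  {"claw": -0.5,"offset": [-2,2.19,0],"rotation": [0,0,0]},
  {"claw": -0.5,"offset": [-2,2.19,0],"rotation": [0,0,0]},
  {"claw": -0.5,"offset": [-2,2.19,0],"rotation": [0,0,0]},
  {"claw": -0.5,"offset": [-2,2.19,0],"rotation": [0,0,0]},
  {"claw": -0.5,"offset": [-2,2.19,0],"rotation": [0,0,0]},
  {"claw": -0.5,"offset": [-2,2.19,0],"rotation": [0,0,0]},
  {"claw": -0.5,"offset": [-2,2.19,0],"rotation": [0,0,0]},
  {"claw": -0.5,"offset": [0,0,3],"rotation": [0,0,0]},
  {"claw": -0.5,"offset": [0,0,3],"rotation": [0,0,0]},
  {"claw": -0.5,"offset": [0,0,3],"rotation": [0,0,0]},
  {"claw": -0.5,"offset": [0,0,2.5],"rotation": [0,0,0]},
  {"claw": -0.5,"offset": [0,0,2],"rotation": [0,0,0]},
  {"claw": -0.5,"offset": [0,0,1.5],"rotation": [0,0,0]},
  {"claw": -0.5,"offset": [0,0,1],"rotation": [0,0,0]},
  {"claw": -0.5,"offset": [0,0,0.5],"rotation": [0,0,0]},
  {"claw": -0.5,"offset": [0,0,0],"rotation": [0,0,0]},
  {"claw": -0.5,"offset": [0,0,0],"rotation": [0,0,0]},
])

```text
t: 7.25
tcp_pos: [0.6496, 0.1667, 0.0131]
tcp_rot: [3.14, -0.0, 1.673]
contact_force: [0.4, -0.4, -1.2]
grip_width: 0.0328
grip_force: 30.0
```

Run:
```python
from h import *
go(650.5,167.5,6,7)
p,d=shoot("side","s3")
cv2.imwrite("pics/s3c.png",cv2.resize(p[250:330,170:260,::-1],None,fx=7,fy=7,interpolation=cv2.INTER_CUBIC))
```

```text
tcp [649.6 166.7  13.1] tool y 5.8 j6 8.0 F [ 0.4 -0.4 -1.2] w 32.8 gf 30.0 t 7.2 tilt [ 0.001  0.    -1.   ]
rot tool z -0.2 | then offset cm [0.07 0.1  0.61] | now-frame cm [0.07 0.1  0.61]
```

View pics/s3c.png

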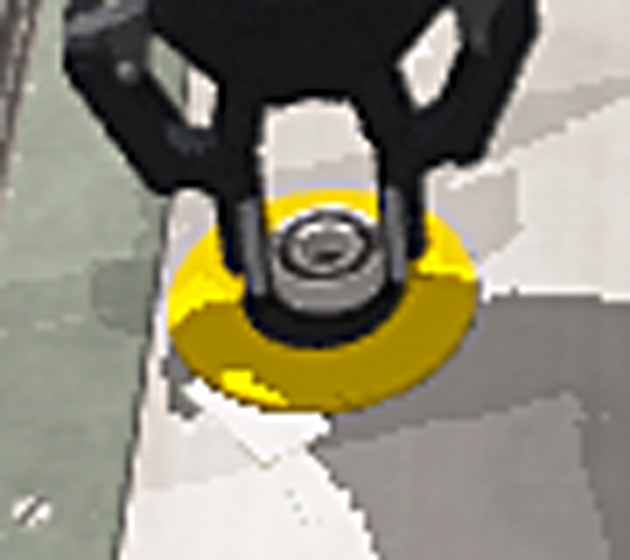

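The bearing is at crop (323,265), directly over the dark circle (centre about column 324). I'll lower it now.

>>> servo_tool([
  {"claw": -0.5,"offset": [0.05,0.08,0.3],"rotation": [0,0,0]},
  {"claw": -0.5,"offset": [0,0,0.2],"rotation": [0,0,0]},
  {"claw": -0.5,"offset": [0,0,0.1],"rotation": [0,0,0]},
  {"claw": -0.5,"offset": [0,0,0],"rotation": [0,0,0]},
  {"claw": -0.5,"offset": [0,0,0],"rotation": [0,0,0]},
])

```text
t: 7.92
tcp_pos: [0.6497, 0.1672, 0.0063]
tcp_rot: [-3.141, 0.0, 1.673]
contact_force: [-1.4, -0.7, 0.4]
grip_width: 0.0327
grip_force: 30.1
```

>>> servo_tool([
  {"claw": -0.3,"offset": [0,0,0],"rotation": [0,0,0]},
  {"claw": -0.1,"offset": [0,0,0],"rotation": [0,0,0]},
  {"claw": 0.2,"offset": [0,0,0],"rotation": [0,0,0]},
  {"claw": 0.2,"offset": [0,0,0],"rotation": [0,0,0]},
  {"claw": 0.2,"offset": [0,0,-1],"rotation": [0,0,0]},
  {"claw": 0.2,"offset": [0,0,-3],"rotation": [0,0,0]},
  {"claw": 0.4,"offset": [0,0,-4],"rotation": [0,0,0]},
  {"claw": 0.5,"offset": [0,0,-4],"rotation": [0,0,0]},
  {"claw": 0.5,"offset": [0,0,-4],"rotation": [0,0,0]},
  {"claw": 0.5,"offset": [0,0,-2],"rotation": [0,0,0]},
  {"claw": 0.5,"offset": [0,0,0],"rotation": [0,0,0]},
])

```text
t: 9.3
tcp_pos: [0.6507, 0.1674, 0.1879]
tcp_rot: [3.139, -0.0, 1.673]
contact_force: [0.0, -0.1, -0.0]
grip_width: 0.0641
grip_force: 0.0
```

```bash
cat > b.py <<'E'
from h import *
go(455,308,6,110)
for n in("top","side"):
    p,d=shoot(n,"s4"); X=cloud(n,d)
    hsv=cv2.cvtColor(p,cv2.COLOR_RGB2HSV).astype(int); H,S,V=[hsv[...,i] for i in range(3)]
    B=(abs(X[...,0]-.455)<.08)&(abs(X[...,1]-.308)<.09)
    for k,z0,z1,zt in (("blue",.075,.093,.084),("cream",.046,.062,.054),("plate",.013,.03,.02)):
        m=B&(X[...,2]>z0)&(X[...,2]<z1)
        if k=="blue" : m&=(H>90)&(H<128)&(S>60)
        if m.sum()>30: print(n,k,m.sum(),*rect(n,m,zt), (X[m][:,:2].mean(0)*1e3).round(1))
    m=(abs(X[...,0]-.65)<.03)&(abs(X[...,1]-.169)<.03)&(X[...,2]>.0125)&(X[...,2]<.03)
    if m.sum()>10: print(n,"bearing",m.sum(),*rect(n,m,.017))
E
python3 b.py
python3 - <<'E'
import cv2,numpy as np
a=cv2.imread("pics/s4_side.png");t=cv2.imread("pics/s4_top.png")
r=lambda i:cv2.resize(i,(400,400),interpolation=cv2.INTER_CUBIC)
cv2.imwrite("pics/s4c.png",np.hstack([r(a[255:335,175:255]),r(t[156:196,200:240])]))
E
```

```text
tcp [650.7 167.4 187.9] tool y 5.8 j6 8.0 F [ 0.  -0.1 -0. ] w 64.1 gf 0.0 t 9.3 tilt [ 0.003  0.001 -1.   ]
rot tool z -0.2 | then offset cm [ 16.03 -18.01   7.74] | now-frame cm [ 15.98 -18.06   7.74]
top blue 165 [451.9 331.7  42.6  26.1   3.5] [150. 239.] [452.3 330.3]
top cream 56 [423.9 334.3  22.5  14.1 -79.6] [151. 252.] [429.3 335.9]
top plate 62 [449.4 362.   55.4   8.2   3.8] [144. 244.] [441.  362.1]
side blue 860 [457.6 314.5  82.5  45.1 -84.2] [316. 314.] [457.9 316.3]
side cream 609 [458.1 311.2 101.3  63.9 -79.5] [314. 331.] [463.3 329.8]
side plate 529 [454.4 327.6 100.4  64.1 -83.3] [314. 351.] [454.1 357.6]
side bearing 164 [649.3 171.3  38.8  32.9 -87. ] [216. 288.]
```

View pics/s4c.png

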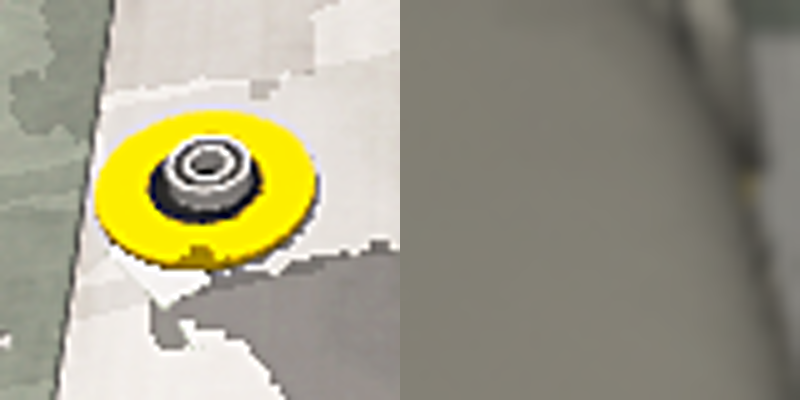

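The bearing lies flat and centred in the dark circle (crop (208,162)). Next is the blue carton, at about (456,308) with its x axis at 5.9°.

>>> servo_tool([
  {"claw": 0.5,"offset": [2,-2.25,0],"rotation": [0,0,0]},
  {"claw": 0.5,"offset": [2,-2.25,0],"rotation": [0,0,0]},
  {"claw": 0.5,"offset": [2,-2.25,0],"rotation": [0,0,0]},
  {"claw": 0.5,"offset": [2,-2.25,0],"rotation": [0,0,0]},
  {"claw": 0.5,"offset": [2,-2.25,0],"rotation": [0,0,0]},
  {"claw": 0.5,"offset": [2,-2.25,0],"rotation": [0,0,0]},
  {"claw": 0.5,"offset": [2,-2.25,0],"rotation": [0,0,0]},
  {"claw": 0.5,"offset": [2,-2.25,0],"rotation": [0,0,0]},
  {"claw": 0.5,"offset": [0,0,3],"rotation": [0,0,0]},
  {"claw": 0.5,"offset": [0,0,3],"rotation": [0,0,0]},
  {"claw": 0.5,"offset": [0,0,2],"rotation": [0,0,0]},
  {"claw": 0.5,"offset": [0,0,2],"rotation": [0,0,0]},
  {"claw": 0.5,"offset": [0,0,1],"rotation": [0,0,0]},
  {"claw": 0.5,"offset": [0,0,0],"rotation": [0,0,0]},
  {"claw": 0.5,"offset": [0,0,0],"rotation": [0,0,0]},
])

```text
t: 11.28
tcp_pos: [0.4547, 0.3082, 0.0766]
tcp_rot: [3.141, -0.0, 1.673]
contact_force: [0.0, -0.2, 0.0]
grip_width: 0.0637
grip_force: 0.0
```

Run:
```python
from h import *
go(456,308,6,59)
p,d=shoot("side","s5")
cv2.imwrite("pics/s5c.png",cv2.resize(p[260:380,270:370,::-1],None,fx=5,fy=5,interpolation=cv2.INTER_CUBIC))
```

```text
tcp [454.7 308.2  76.6] tool y 5.8 j6 27.0 F [ 0.  -0.2  0. ] w 63.7 gf 0.0 t 11.3 tilt [ 0.  0. -1.]
rot tool z -0.2 | then offset cm [-0.03  0.13  1.76] | now-frame cm [-0.03  0.13  1.76]
```

View pics/s5c.png

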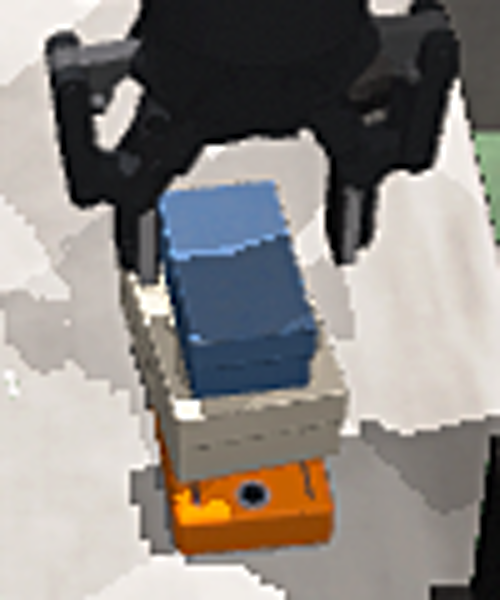

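Fingers straddle the carton, which sits about 3–4 mm to the left (+x) of the finger midline (carton middle near column 235, fingers' near 247). I'll shift, descend and grip.

>>> servo_tool([
  {"claw": 0.5,"offset": [0,0.3,0],"rotation": [0,0,0]},
  {"claw": 0.5,"offset": [0,0,0.8],"rotation": [0,0,0]},
  {"claw": 0.5,"offset": [0,0,0.6],"rotation": [0,0,0]},
  {"claw": 0.5,"offset": [0,0,0.3],"rotation": [0,0,0]},
  {"claw": 0.3,"offset": [0,0,0],"rotation": [0,0,0]},
  {"claw": 0.15,"offset": [0,0,0],"rotation": [0,0,0]},
  {"claw": 0.05,"offset": [0,0,0],"rotation": [0,0,0]},
  {"claw": -0.2,"offset": [0,0,0],"rotation": [0,0,0]},
  {"claw": -0.2,"offset": [0,0,0],"rotation": [0,0,0]},
  {"claw": -0.2,"offset": [0,0,0],"rotation": [0,0,0]},
], squeeze=35)

```text
t: 12.58
tcp_pos: [0.4577, 0.3085, 0.0597]
tcp_rot: [3.141, -0.0, 1.673]
contact_force: [-1.1, -0.7, 5.2]
grip_width: 0.0412
grip_force: 36.3
```

>>> servo_tool([
  {"claw": -0.2,"offset": [0,0,-0.3],"rotation": [0,0,0]},
  {"claw": -0.2,"offset": [0,0,-1],"rotation": [0,0,0]},
  {"claw": -0.2,"offset": [0,0,-2],"rotation": [0,0,0]},
  {"claw": -0.2,"offset": [0,0,-3],"rotation": [0,0,0]},
  {"claw": -0.2,"offset": [0,0,-3],"rotation": [0,0,0]},
  {"claw": -0.2,"offset": [0,0,-1],"rotation": [0,0,0]},
  {"claw": -0.2,"offset": [0,0,0],"rotation": [0,0,0]},
])

```text
t: 13.45
tcp_pos: [0.4576, 0.3084, 0.1627]
tcp_rot: [3.141, -0.0, 1.673]
contact_force: [-0.7, -0.8, -1.4]
grip_width: 0.0416
grip_force: 35.7
```

Run:
```python
from h import *
go(612.5,-180,-8,100)
p,d=shoot("side","s6"); X=cloud("side",d); t=manip.get_obs()["tcp_pos"]
hsv=cv2.cvtColor(p,cv2.COLOR_RGB2HSV).astype(int); H,S,V=[hsv[...,i] for i in range(3)]
dd=X-t
m=(H>90)&(H<128)&(S>60)&(abs(dd[...,0])<.05)&(abs(dd[...,1])<.06)&(abs(dd[...,2]-.01)<.03)
zt=t[2]+.0243
mt=m&(dd[...,2]>.018); print(m.sum(),mt.sum(),np.percentile(dd[m],[1,50,99],axis=0).round(4)*1e3)
# front bottom edge of the carton, y extent
ys=dd[m&(dd[...,2]<.016)][:,1]; print("front face y",np.median(ys)*1e3)
B=(abs(X[...,0]-.455)<.08)&(abs(X[...,1]-.308)<.09)
for k,z0,z1,zt in (("cream",.046,.062,.054),("plate",.013,.03,.02)):
    q=B&(X[...,2]>z0)&(X[...,2]<z1); print(k,*rect("side",q,zt))
cv2.imwrite("pics/s6c.png",cv2.resize(p[220:380,260:380,::-1],None,fx=3.75,fy=3.75,interpolation=cv2.INTER_CUBIC))
```

```text
tcp [457.6 308.4 162.7] tool y 5.8 j6 27.0 F [-0.7 -0.8 -1.4] w 41.6 gf 35.7 t 13.4 tilt [ 0.001  0.001 -1.   ]
rot tool z 13.8 | then offset cm [-46.22  22.13   6.27] | now-frame cm [-50.17  10.44   6.26]
1069 825 [[-23.6 -32.3  -2. ]
 [ -1.6  22.9  25.8]
 [ 20.   42.1  29.3]]
front face y 38.26592402887796
cream [458.2 310.7 100.2  64.  -79.6] [315. 325.]
plate [454.5 355.6  63.4  48.6  -6.8] [319. 356.]
```

View pics/s6c.png

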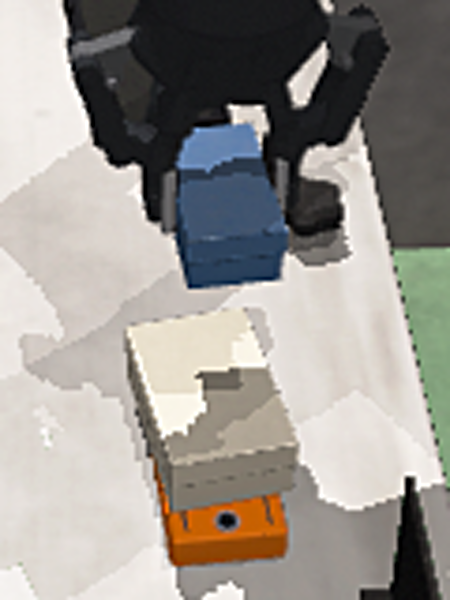

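The blue carton is level in the grip; its front face lies where a centred hold puts it. The cream carton and plate haven't moved. Now carrying it to the red tray.

>>> servo_tool([
  {"claw": -0.2,"offset": [0,0,0],"rotation": [0,0,6.9]},
  {"claw": -0.2,"offset": [0,0,0],"rotation": [0,0,6.9]},
  {"claw": -0.2,"offset": [-2,1,0],"rotation": [0,0,0]},
  {"claw": -0.2,"offset": [-4,1.9,0],"rotation": [0,0,0]},
  {"claw": -0.2,"offset": [-4,1.9,0],"rotation": [0,0,0]},
  {"claw": -0.2,"offset": [-4,1.9,0],"rotation": [0,0,0]},
  {"claw": -0.2,"offset": [-4,1.9,0],"rotation": [0,0,0]},
  {"claw": -0.2,"offset": [-4,1.9,0],"rotation": [0,0,0]},
  {"claw": -0.2,"offset": [-4,1.9,0],"rotation": [0,0,0]},
  {"claw": -0.2,"offset": [-4,1.9,0],"rotation": [0,0,0]},
  {"claw": -0.2,"offset": [-4,1.9,0],"rotation": [0,0,0]},
  {"claw": -0.2,"offset": [-4,1.9,0],"rotation": [0,0,0]},
  {"claw": -0.2,"offset": [-4,1.9,0],"rotation": [0,0,0]},
  {"claw": -0.2,"offset": [-4,1.9,0],"rotation": [0,0,0]},
  {"claw": -0.2,"offset": [-0.2,0.2,3],"rotation": [0,0,0]},
  {"claw": -0.2,"offset": [0,0,3],"rotation": [0,0,0]},
  {"claw": -0.2,"offset": [0,0,3],"rotation": [0,0,0]},
  {"claw": -0.2,"offset": [0,0,2],"rotation": [0,0,0]},
  {"claw": -0.2,"offset": [0,0,1],"rotation": [0,0,0]},
  {"claw": -0.2,"offset": [0,0,0],"rotation": [0,0,0]},
])

```text
t: 16.0
tcp_pos: [0.612, -0.1796, 0.0417]
tcp_rot: [-3.14, -0.0, 1.432]
contact_force: [0.2, 0.4, -0.2]
grip_width: 0.0415
grip_force: 35.7
```

Run:
```python
from h import *
go(612.5,-180,-8,14)
p,d=shoot("side","s7")
q,_=shoot("top","s7")
# red tray model corners -> overlay check
def corners(c,yaw,hx,hy,z):
    a=np.radians(yaw);R=np.array([[np.cos(a),-np.sin(a)],[np.sin(a),np.cos(a)]])
    return [np.r_[np.array(c)+R@np.array([sx*hx,sy*hy]),z] for sx,sy in((1,1),(-1,1),(-1,-1),(1,-1))]
out=[]
for n,im,(u0,v0,w),f in(("side",p,(205,160,70),5.7),("top",q,(307,155,70),5.7)):
    c=cv2.resize(im[v0:v0+w,u0:u0+w,::-1],None,fx=f,fy=f,interpolation=cv2.INTER_CUBIC)
    for z in(.013,):
        pts=np.array([(proj(n,k/1e3*np.array([1,1,1e3]))-[u0,v0]+.5)*f for k in corners((612.5,-180),-8,36,51,z)]).astype(int)
        cv2.polylines(c,[pts],True,(255,255,0),1)
    out.append(c)
cv2.imwrite("pics/s7c.png",np.hstack(out))
```

```text
tcp [ 612.  -179.6   41.7] tool y -8.0 j6 -9.0 F [ 0.2  0.4 -0.2] w 41.5 gf 35.7 t 16.0 tilt [-0.001  0.    -1.   ]
rot tool z 0.0 | then offset cm [-0.03  0.05  2.77] | now-frame cm [-0.03  0.05  2.77]
```

View pics/s7c.png

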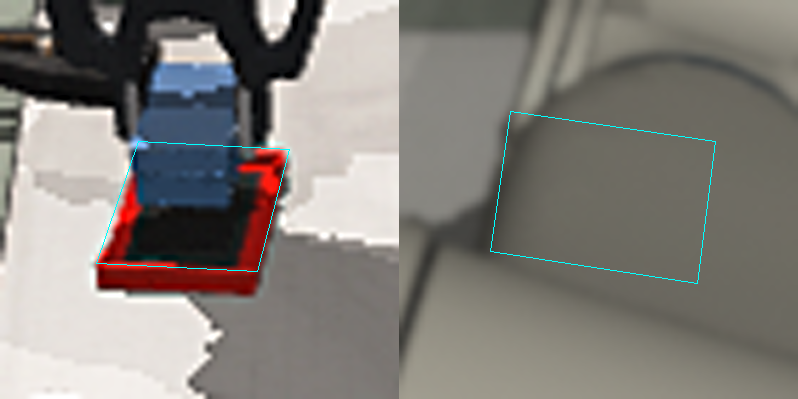

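The overlay matches the tray's edges in the side view (front edge near row 266, left 97, right 257). I'll lower it now.

>>> servo_tool([
  {"claw": -0.2,"offset": [0,0.05,1],"rotation": [0,0,0]},
  {"claw": -0.2,"offset": [0,0,1],"rotation": [0,0,0]},
  {"claw": -0.2,"offset": [0,0,0.5],"rotation": [0,0,0]},
  {"claw": -0.2,"offset": [0,0,0.3],"rotation": [0,0,0]},
  {"claw": -0.2,"offset": [0,0,0.15],"rotation": [0,0,0]},
  {"claw": -0.2,"offset": [0,0,0],"rotation": [0,0,0]},
  {"claw": -0.2,"offset": [0,0,0],"rotation": [0,0,0]},
])

```text
t: 16.98
tcp_pos: [0.613, -0.1799, 0.013]
tcp_rot: [3.141, 0.0, 1.432]
contact_force: [-1.5, -0.3, 0.3]
grip_width: 0.0416
grip_force: 35.7
```

>>> servo_tool([
  {"claw": -0.2,"offset": [0,0,0.1],"rotation": [0,0,0]},
  {"claw": -0.2,"offset": [0,0,0],"rotation": [0,0,0]},
])

```text
t: 17.23
tcp_pos: [0.6128, -0.1799, 0.0118]
tcp_rot: [3.142, -0.0, 1.432]
contact_force: [-0.5, -0.8, -1.1]
grip_width: 0.0415
grip_force: 35.7
```

>>> servo_tool([
  {"claw": -0.2,"offset": [0,0,0.1],"rotation": [0,0,0]},
  {"claw": -0.2,"offset": [0,0,0],"rotation": [0,0,0]},
  {"claw": -0.2,"offset": [0,0,0],"rotation": [0,0,0]},
])

```text
t: 17.6
tcp_pos: [0.613, -0.1799, 0.0115]
tcp_rot: [3.141, 0.0, 1.432]
contact_force: [-2.7, 0.6, 5.7]
grip_width: 0.042
grip_force: 36.3
```

Touching at 5.7 N. I'll release, lift clear and look.

>>> servo_tool([
  {"claw": 0.1,"offset": [0,0,0],"rotation": [0,0,0]},
  {"claw": 0.3,"offset": [0,0,0],"rotation": [0,0,0]},
  {"claw": 0.4,"offset": [0,0,0],"rotation": [0,0,0]},
  {"claw": 0.5,"offset": [0,0,-1],"rotation": [0,0,0]},
  {"claw": 0.7,"offset": [0,0,-3],"rotation": [0,0,0]},
  {"claw": 1,"offset": [0,0,-4],"rotation": [0,0,0]},
  {"claw": 1,"offset": [0,0,-4],"rotation": [0,0,0]},
  {"claw": 1,"offset": [0,0,-4],"rotation": [0,0,0]},
  {"claw": 1,"offset": [0,0,0],"rotation": [0,0,0]},
])

```text
t: 18.73
tcp_pos: [0.6151, -0.1806, 0.1753]
tcp_rot: [3.134, 0.001, 1.432]
contact_force: [-0.2, -0.2, 0.0]
grip_width: 0.0856
grip_force: 0.0
```

Run:
```python
from h import *
go(457.5,306,10.4,60)
p,d=shoot("side","s8"); X=cloud("side",d)
hsv=cv2.cvtColor(p,cv2.COLOR_RGB2HSV).astype(int); H,S,V=[hsv[...,i] for i in range(3)]
m=(H>90)&(H<128)&(S>60)&(abs(X[...,0]-.613)<.06)&(abs(X[...,1]+.18)<.08)
print(*rect("side",m,.036)); mt=m&(X[...,2]>.033); print(*rect("side",mt,.036), np.percentile(X[m][:,2],[2,98]))
B=(abs(X[...,0]-.455)<.08)&(abs(X[...,1]-.308)<.09)
for k,z0,z1,zt in (("cream",.051,.062,.054),("plate",.013,.03,.02)):
    q=B&(X[...,2]>z0)&(X[...,2]<z1); print(k,*rect("side",q,zt))
cv2.imwrite("pics/s8c.png",cv2.resize(p[160:240,200:280,::-1],None,fx=6,fy=6,interpolation=cv2.INTER_CUBIC))
```

```text
tcp [ 615.1 -180.6  175.3] tool y -8.0 j6 -9.0 F [-0.2 -0.2  0. ] w 85.6 gf 0.0 t 18.7 tilt [ 0.007 -0.002 -1.   ]
rot tool z -18.4 | then offset cm [50.72 -6.81 11.42] | now-frame cm [ 46.02 -22.44  11.31]
[  774.4 -1817.2   609.2   144.8   -83.8] [218.  19.]
[  774.4 -1817.2   609.2   144.8   -83.8] [218.  19.] [0.00961269 0.5036457 ]
cream [457.9 308.7  96.3  62.8 -79.6] [316. 324.]
plate [452.5 340.6  74.5  63.6 -85. ] [316. 354.]
```

View pics/s8c.png

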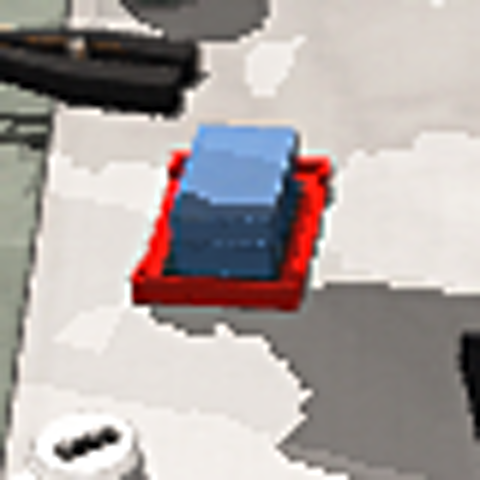

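The blue carton sits flat, centred and square in the red tray (crop rows 125–280). Next is the cream carton, at about (457.5,305.5) with its x axis at 10.4°.

>>> servo_tool([
  {"claw": 1,"offset": [0,0,0],"rotation": [0,0,-9.2]},
  {"claw": 1,"offset": [0,0,0],"rotation": [0,0,-9.2]},
  {"claw": 1,"offset": [3.9,-0.52,0],"rotation": [0,0,0]},
  {"claw": 1,"offset": [3.9,-0.52,0],"rotation": [0,0,0]},
  {"claw": 1,"offset": [3.9,-0.52,0],"rotation": [0,0,0]},
  {"claw": 1,"offset": [3.9,-0.52,0],"rotation": [0,0,0]},
  {"claw": 1,"offset": [3.9,-0.52,0],"rotation": [0,0,0]},
  {"claw": 1,"offset": [3.9,-0.52,0],"rotation": [0,0,0]},
  {"claw": 1,"offset": [3.9,-0.52,0],"rotation": [0,0,0]},
  {"claw": 1,"offset": [3.9,-0.52,0],"rotation": [0,0,0]},
  {"claw": 1,"offset": [3.9,-0.52,0],"rotation": [0,0,0]},
  {"claw": 1,"offset": [3.9,-0.52,0],"rotation": [0,0,0]},
  {"claw": 1,"offset": [3.9,-0.52,0],"rotation": [0,0,0]},
  {"claw": 1,"offset": [3.9,-0.52,0],"rotation": [0,0,0]},
  {"claw": 1,"offset": [3.9,-0.52,0],"rotation": [0,0,0]},
  {"claw": 1,"offset": [0,0,3],"rotation": [0,0,0]},
  {"claw": 1,"offset": [0,0,3],"rotation": [0,0,0]},
  {"claw": 1,"offset": [0,0,3],"rotation": [0,0,0]},
  {"claw": 1,"offset": [0,0,0],"rotation": [0,0,0]},
  {"claw": 1,"offset": [0,0,0],"rotation": [0,0,0]},
])

```text
t: 21.28
tcp_pos: [0.4546, 0.3065, 0.081]
tcp_rot: [-3.141, 0.0, 1.753]
contact_force: [0.0, 0.3, 0.6]
grip_width: 0.0854
grip_force: 0.0
```

```bash
cat >> h.py <<'E'
def corners(c,yaw,hx,hy,z):
    "mm, deg -> world m"
    a=np.radians(yaw);R=np.array([[np.cos(a),-np.sin(a)],[np.sin(a),np.cos(a)]])
    return np.array([np.r_[np.array(c)+R@np.array([sx*hx,sy*hy]),z]/1e3 for sx,sy in((1,1),(-1,1),(-1,-1),(1,-1))])
def overlay(n,im,box,f,rects,out):
    "box u0,v0,w,h; rects of (c,yaw,hx,hy,z)"
    u0,v0,w,h=box
    c=cv2.resize(im[v0:v0+h,u0:u0+w,::-1],None,fx=f,fy=f,interpolation=cv2.INTER_CUBIC)
    for r in rects:
        cv2.polylines(c,[np.array([(proj(n,k)-[u0,v0]+.5)*f for k in corners(*r)]).astype(int)],True,(255,255,0),1)
    cv2.imwrite(out,c)
E
python3 - <<'E'
from h import *
go(457.5,305.5,10.4,26)
p,d=shoot("side","s9")
overlay("side",p,(260,260,120,120),5,[((457.5,305.5),10.4,31,46,54)],"pics/s9c.png")
E
```

```text
tcp [454.6 306.5  81. ] tool y 10.4 j6 22.0 F [0.  0.3 0.6] w 85.4 gf 0.0 t 21.3 tilt [-0. -0. -1.]
rot tool z 0.0 | then offset cm [-0.15  0.27  5.5 ] | now-frame cm [-0.15  0.27  5.5 ]
```

View pics/s9c.png

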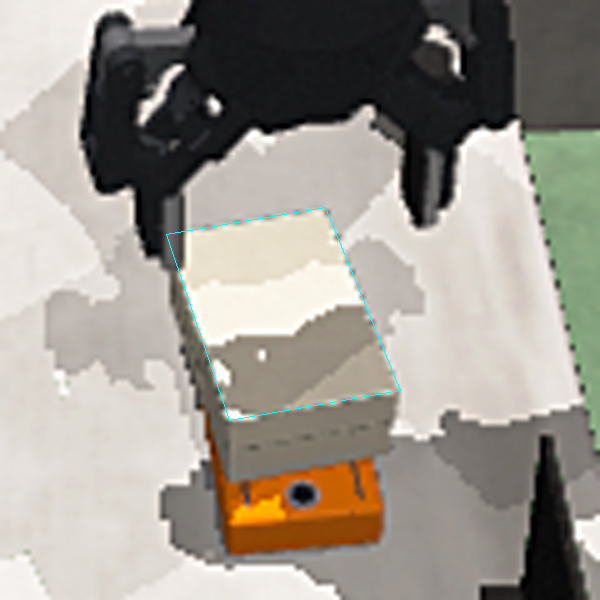

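The overlay fits the cream carton's top face. I'll shift, descend and grip.

>>> servo_tool([
  {"claw": 1,"offset": [-0.15,0.27,0],"rotation": [0,0,0]},
  {"claw": 1,"offset": [0,0,1.5],"rotation": [0,0,0]},
  {"claw": 1,"offset": [0,0,1.5],"rotation": [0,0,0]},
  {"claw": 1,"offset": [0,0,1],"rotation": [0,0,0]},
  {"claw": 1,"offset": [0,0,1],"rotation": [0,0,0]},
  {"claw": 1,"offset": [0,0,0.5],"rotation": [0,0,0]},
  {"claw": 0.8,"offset": [0,0,0],"rotation": [0,0,0]},
  {"claw": 0.6,"offset": [0,0,0],"rotation": [0,0,0]},
  {"claw": 0.5,"offset": [0,0,0],"rotation": [0,0,0]},
  {"claw": 0.2,"offset": [0,0,0],"rotation": [0,0,0]},
  {"claw": 0.2,"offset": [0,0,0],"rotation": [0,0,0]},
  {"claw": 0.2,"offset": [0,0,0],"rotation": [0,0,0]},
], squeeze=35)

```text
t: 22.82
tcp_pos: [0.4578, 0.3057, 0.0264]
tcp_rot: [3.141, -0.0, 1.753]
contact_force: [-1.0, -0.1, 6.6]
grip_width: 0.0597
grip_force: 38.3
```

>>> servo_tool([
  {"claw": 0.2,"offset": [0,0,-0.3],"rotation": [0,0,0]},
  {"claw": 0.2,"offset": [0,0,-1],"rotation": [0,0,0]},
  {"claw": 0.2,"offset": [0,0,-2],"rotation": [0,0,0]},
  {"claw": 0.2,"offset": [0,0,-3],"rotation": [0,0,0]},
  {"claw": 0.2,"offset": [0,0,-3],"rotation": [0,0,0]},
  {"claw": 0.2,"offset": [0,0,-2],"rotation": [0,0,0]},
  {"claw": 0.2,"offset": [0,0,0],"rotation": [0,0,0]},
])

```text
t: 23.7
tcp_pos: [0.4584, 0.3061, 0.1407]
tcp_rot: [3.138, -0.001, 1.753]
contact_force: [0.9, -0.1, -0.7]
grip_width: 0.0598
grip_force: 37.9
```

Run:
```python
from h import *
go(442,-306,-2.7,40)
p,d=shoot("side","s10"); X=cloud("side",d)
q=(X[...,2]>.013)&(X[...,2]<.03)&(abs(X[...,0]-.455)<.06)&(abs(X[...,1]-.308)<.09); print("plate",*rect("side",q,.02))
z=np.load("top0.npz")["p"]; s=np.load("side0.npz")["p"]
G=((442,-306),-2.7,45,60,13)
overlay("side",s,(265,145,75,55),5,[G],"pics/a.png"); overlay("top",z,(355,225,70,55),5.4,[G],"pics/b.png")
a=cv2.imread("pics/a.png");b=cv2.imread("pics/b.png")
overlay("side",p,(250,240,140,140),2.7,[((457.8,305.7),10.4,31,46,168)],"pics/c.png");c=cv2.imread("pics/c.png")
h=378; r=lambda i:cv2.resize(i,None,fx=275/i.shape[0],fy=275/i.shape[0])
row=np.hstack([r(a),r(b)]);c=r(c)
pad=np.zeros((275,row.shape[1]-c.shape[1],3),np.uint8)
o=np.vstack([row,np.hstack([c,pad])]);print(o.shape);cv2.imwrite("pics/s10c.png",o)
```

```text
tcp [458.4 306.1 140.7] tool y 10.4 j6 22.0 F [ 0.9 -0.1 -0.7] w 59.8 gf 37.9 t 23.7 tilt [ 0.003  0.002 -1.   ]
rot tool z 13.1 | then offset cm [-61.23   1.21   9.99] | now-frame cm [-59.92 -12.73   9.94]
plate [457.  313.3 129.   56.1 -86.3] [316. 339.]
(550, 725, 3)
```

View pics/s10c.png

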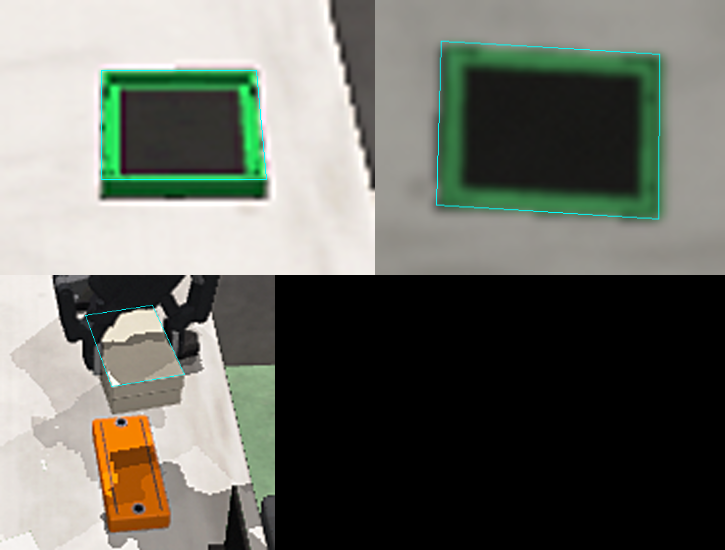

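Green tray overlays fit in both views. The cream carton is held level, and the orange plate is now fully visible and undisturbed. Carrying on.

>>> servo_tool([
  {"claw": 0.2,"offset": [0,0,0],"rotation": [0,0,6.6]},
  {"claw": 0.2,"offset": [0,0,0],"rotation": [0,0,6.5]},
  {"claw": 0.2,"offset": [-2,0.1,0],"rotation": [0,0,0]},
  {"claw": 0.2,"offset": [-4,0.1,0],"rotation": [0,0,0]},
  {"claw": 0.2,"offset": [-4,0.1,0],"rotation": [0,0,0]},
  {"claw": 0.2,"offset": [-4,0.1,0],"rotation": [0,0,0]},
  {"claw": 0.2,"offset": [-4,0.1,0],"rotation": [0,0,0]},
  {"claw": 0.2,"offset": [-4,0.1,0],"rotation": [0,0,0]},
  {"claw": 0.2,"offset": [-4,0.1,0],"rotation": [0,0,0]},
  {"claw": 0.2,"offset": [-4,0.1,0],"rotation": [0,0,0]},
  {"claw": 0.2,"offset": [-4,0.1,0],"rotation": [0,0,0]},
  {"claw": 0.2,"offset": [-4,0.1,0],"rotation": [0,0,0]},
  {"claw": 0.2,"offset": [-4,0.1,0],"rotation": [0,0,0]},
  {"claw": 0.2,"offset": [-4,0.1,0],"rotation": [0,0,0]},
  {"claw": 0.2,"offset": [-4,0,0],"rotation": [0,0,0]},
  {"claw": 0.2,"offset": [-4,0,0],"rotation": [0,0,0]},
  {"claw": 0.2,"offset": [-4,0,0],"rotation": [0,0,0]},
  {"claw": 0.2,"offset": [-3,0,0],"rotation": [0,0,0]},
  {"claw": 0.2,"offset": [0,0,0],"rotation": [0,0,0]},
  {"claw": 0.2,"offset": [0,0,0],"rotation": [0,0,0]},
])

```text
t: 26.25
tcp_pos: [0.4398, -0.3038, 0.1381]
tcp_rot: [-3.14, -0.001, 1.525]
contact_force: [-0.4, 0.2, -0.7]
grip_width: 0.0599
grip_force: 37.8
```

Run:
```python
from h import *
go(442,-306,-2.7,40)
p,d=shoot("side","s11"); X=cloud("side",d);t=manip.get_obs()["tcp_pos"];dd=X-t
m=(abs(dd[...,0])<.028)&(abs(dd[...,1])<.06)&(dd[...,2]<.02)&(dd[...,2]>-.004); print(m.sum(),np.median(dd[m],axis=0)*1e3)
```

```text
tcp [ 439.8 -303.8  138.1] tool y -2.6 j6 -33.0 F [-0.4  0.2 -0.7] w 59.9 gf 37.8 t 26.2 tilt [-0.002  0.001 -1.   ]
rot tool z 0.1 | then offset cm [-0.22  0.25  9.81] | now-frame cm [-0.22  0.25  9.81]
177 [ 1.10409667 46.04123333  8.29476319]
```

>>> servo_tool([
  {"claw": 0.2,"offset": [-0.2,0.2,2],"rotation": [0,0,0]},
  {"claw": 0.2,"offset": [0,0,3],"rotation": [0,0,0]},
  {"claw": 0.2,"offset": [0,0,3],"rotation": [0,0,0]},
  {"claw": 0.2,"offset": [0,0,2],"rotation": [0,0,0]},
  {"claw": 0.2,"offset": [0,0,1],"rotation": [0,0,0]},
  {"claw": 0.2,"offset": [0,0,1],"rotation": [0,0,0]},
  {"claw": 0.2,"offset": [0,0,0.3],"rotation": [0,0,0]},
  {"claw": 0.2,"offset": [0,0,0],"rotation": [0,0,0]},
  {"claw": 0.2,"offset": [0,0,0],"rotation": [0,0,0]},
])

```text
t: 27.42
tcp_pos: [0.4433, -0.3067, 0.0163]
tcp_rot: [3.141, 0.001, 1.524]
contact_force: [0.9, -0.0, -0.2]
grip_width: 0.0597
grip_force: 37.9
```

>>> servo_tool([
  {"claw": 0.2,"offset": [0.05,-0.1,0.2],"rotation": [0,0,0]},
  {"claw": 0.2,"offset": [0,0,0.15],"rotation": [0,0,0]},
  {"claw": 0.2,"offset": [0,0,0.1],"rotation": [0,0,0]},
  {"claw": 0.2,"offset": [0,0,0],"rotation": [0,0,0]},
  {"claw": 0.2,"offset": [0,0,0],"rotation": [0,0,0]},
])

```text
t: 28.05
tcp_pos: [0.4419, -0.306, 0.0124]
tcp_rot: [3.142, 0.0, 1.524]
contact_force: [-3.8, 3.1, 13.8]
grip_width: 0.0596
grip_force: 39.6
```

Resting on the floor. I'll release, lift and look.

>>> servo_tool([
  {"claw": 0.5,"offset": [0,0,0],"rotation": [0,0,0]},
  {"claw": 0.7,"offset": [0,0,0],"rotation": [0,0,0]},
  {"claw": 0.8,"offset": [0,0,0],"rotation": [0,0,0]},
  {"claw": 0.9,"offset": [0,0,-1],"rotation": [0,0,0]},
  {"claw": 1,"offset": [0,0,-3],"rotation": [0,0,0]},
  {"claw": 1,"offset": [0,0,-4],"rotation": [0,0,0]},
  {"claw": 1,"offset": [0,0,-4],"rotation": [0,0,0]},
  {"claw": 1,"offset": [0,0,0],"rotation": [0,0,0]},
])

```text
t: 29.05
tcp_pos: [0.4439, -0.3073, 0.1349]
tcp_rot: [3.136, 0.004, 1.524]
contact_force: [-0.5, 0.6, -0.0]
grip_width: 0.0855
grip_force: 0.0
```

Run:
```python
from h import *
p,d=shoot("side","s12"); X=cloud("side",d)
q=(X[...,2]>.016)&(X[...,2]<.03)&(abs(X[...,0]-.455)<.06)&(abs(X[...,1]-.308)<.09); print("plate",*rect("side",q,.02))
overlay("side",p,(265,130,75,75),5,[((442,-306),-2.7,45,60,13),((442,-306),-2.7,31,46,40)],"pics/a.png")
P=((456,308),4.5,28,62,20)
overlay("side",p,(275,275,75,95),4,[P],"pics/b.png"); 
a=cv2.imread("pics/a.png");b=cv2.imread("pics/b.png");print(a.shape,b.shape)
o=np.zeros((380,a.shape[1]+b.shape[1],3),np.uint8);o[:a.shape[0],:a.shape[1]]=a;o[:b.shape[0],a.shape[1]:]=b;cv2.imwrite("pics/s12c.png",o)
go(456,308,4.5,60)
```

```text
plate [457.1 312.3 127.1  56.2 -86.3] [316. 339.]
(375, 375, 3) (380, 300, 3)
tcp [ 442.8 -306.5  133.1] tool y -2.7 j6 -33.0 F [-0.   0.2  0. ] w 85.4 gf 0.0 t 29.1 tilt [ 0.003 -0.002 -1.   ]
rot tool z -7.2 | then offset cm [61.17  6.12  7.21] | now-frame cm [61.46 -1.56  7.18]
```

View pics/s12c.png

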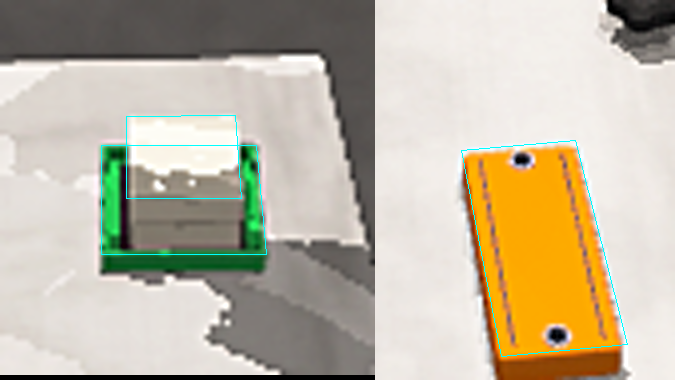

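The cream carton is flat and centred in the green tray. Plate screws are at side px (311.0,314.5) and (320.0,358.3) (crop (521,160) and (557,335)).

Run:
```python
from h import *
a=plane("side",[[275+146/4-.5,275+160/4-.5],[275+182/4-.5,275+335/4-.5]],.020)*1e3; print(a.round(1),a.mean(0),np.degrees(np.arctan2(*(a[1]-a[0])[[1,0]])))
z=np.load("top0.npz")["p"]; s=np.load("side0.npz")["p"]
for n,im in(("top",z),("side",s)):
    V=im.max(2); X=cloud(n,np.load(n+"0.npz")["d"]); m=(V<60)&(abs(X[...,0]-.467)<.08)&(abs(X[...,1]+.012)<.11); print(n,m.sum(),*rect(n,m,.013))
G=((468,-14.5),5.9,42,76,13)
overlay("side",s,(265,200,70,70),5.7,[G],"pics/a.png"); overlay("top",z,(245,205,76,70),5.7,[G],"pics/b.png")
cv2.imwrite("pics/t.png",np.hstack([cv2.imread("pics/a.png")[:,:390],cv2.imread("pics/b.png")[:,:410]]))
```

```text
[[460.6 255.8  20. ]
 [453.5 361.3  20. ]] [457.06431085 308.5548274   20.        ] 93.85427365980748
top 1554 [466.8 -16.  149.7  79.6 -84. ] [283. 240.]
side 1484 [470.2  -6.3 163.3  83.3 -84.3] [298. 236.]
```

View pics/t.png

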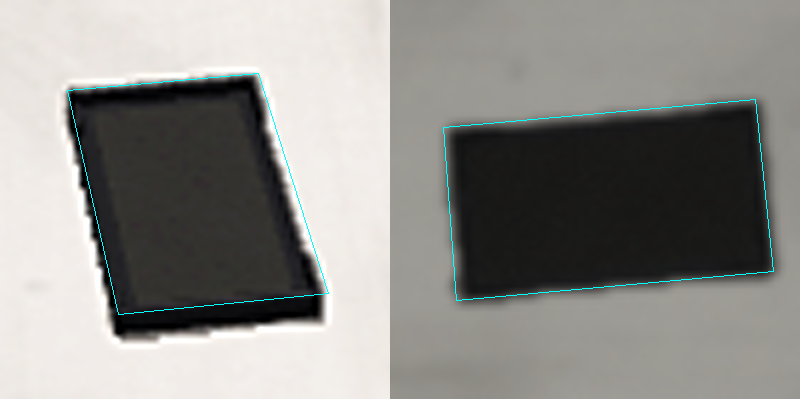

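The black tray fits (468,-15) with yaw 5.9°, and the plate is at (457,308.3) with yaw 3.8°. Moving above the plate.

>>> servo_tool([
  {"claw": 1,"offset": [0,0,0],"rotation": [0,0,-6.5]},
  {"claw": 1,"offset": [4.1,0.37,0],"rotation": [0,0,0]},
  {"claw": 1,"offset": [4.1,0.37,0],"rotation": [0,0,0]},
  {"claw": 1,"offset": [4.1,0.37,0],"rotation": [0,0,0]},
  {"claw": 1,"offset": [4.1,0.37,0],"rotation": [0,0,0]},
  {"claw": 1,"offset": [4.1,0.37,0],"rotation": [0,0,0]},
  {"claw": 1,"offset": [4.1,0.37,0],"rotation": [0,0,0]},
  {"claw": 1,"offset": [4.1,0.37,0],"rotation": [0,0,0]},
  {"claw": 1,"offset": [4.1,0.37,0],"rotation": [0,0,0]},
  {"claw": 1,"offset": [4.1,0.37,0],"rotation": [0,0,0]},
  {"claw": 1,"offset": [4.1,0.37,0],"rotation": [0,0,0]},
  {"claw": 1,"offset": [4.1,0.37,0],"rotation": [0,0,0]},
  {"claw": 1,"offset": [4.1,0.37,0],"rotation": [0,0,0]},
  {"claw": 1,"offset": [4.1,0.37,0],"rotation": [0,0,0]},
  {"claw": 1,"offset": [4.0,0.37,0],"rotation": [0,0,0]},
  {"claw": 1,"offset": [4.0,0.37,0],"rotation": [0,0,0]},
  {"claw": 1,"offset": [0,0,3],"rotation": [0,0,0]},
  {"claw": 1,"offset": [0,0,3],"rotation": [0,0,0]},
  {"claw": 1,"offset": [0,0,0],"rotation": [0,0,0]},
  {"claw": 1,"offset": [0,0,0],"rotation": [0,0,0]},
])

```text
t: 31.6
tcp_pos: [0.4564, 0.3093, 0.0714]
tcp_rot: [-3.141, 0.0, 1.637]
contact_force: [0.0, 0.1, -0.1]
grip_width: 0.0854
grip_force: 0.0
```

Run:
```python
from h import *
go(457,308.2,3.8,4)
```

```text
tcp [456.4 309.3  71.4] tool y 3.8 j6 29.0 F [ 0.   0.1 -0.1] w 85.4 gf 0.0 t 31.6 tilt [-0.001 -0.    -1.   ]
rot tool z 0.0 | then offset cm [-0.11  0.06  6.74] | now-frame cm [-0.11  0.06  6.74]
```

>>> servo_tool([
  {"claw": 1,"offset": [-0.1,0.05,2],"rotation": [0,0,0]},
  {"claw": 1,"offset": [0,0,2],"rotation": [0,0,0]},
  {"claw": 1,"offset": [0,0,1],"rotation": [0,0,0]},
  {"claw": 1,"offset": [0,0,1],"rotation": [0,0,0]},
  {"claw": 1,"offset": [0,0,0.5],"rotation": [0,0,0]},
  {"claw": 1,"offset": [0,0,0.2],"rotation": [0,0,0]},
  {"claw": 0.8,"offset": [0,0,0],"rotation": [0,0,0]},
  {"claw": 0.6,"offset": [0,0,0],"rotation": [0,0,0]},
  {"claw": 0.4,"offset": [0,0,0],"rotation": [0,0,0]},
  {"claw": 0.1,"offset": [0,0,0],"rotation": [0,0,0]},
  {"claw": 0.1,"offset": [0,0,0],"rotation": [0,0,0]},
  {"claw": 0.1,"offset": [0,0,0],"rotation": [0,0,0]},
], squeeze=60)

```text
t: 33.1
tcp_pos: [0.4572, 0.3085, 0.005]
tcp_rot: [3.141, -0.0, 1.638]
contact_force: [-0.6, -1.5, 6.3]
grip_width: 0.0544
grip_force: 63.7
```

>>> servo_tool([
  {"claw": 0.1,"offset": [0,0,-0.5],"rotation": [0,0,0]},
  {"claw": 0.1,"offset": [0,0,-1.5],"rotation": [0,0,0]},
  {"claw": 0.1,"offset": [0,0,-3],"rotation": [0,0,0]},
  {"claw": 0.1,"offset": [0,0,-3],"rotation": [0,0,0]},
  {"claw": 0.1,"offset": [0,0,-2],"rotation": [0,0,0]},
  {"claw": 0.1,"offset": [0,0,0],"rotation": [0,0,-2.1]},
  {"claw": 0.1,"offset": [0,0,0],"rotation": [0,0,0]},
])

```text
t: 33.98
tcp_pos: [0.4566, 0.3082, 0.1041]
tcp_rot: [-3.141, 0.0, 1.675]
contact_force: [0.6, 0.6, -1.1]
grip_width: 0.0545
grip_force: 63.7
```

Run:
```python
from h import *
go(468,-15,5.9,40)
p,d=shoot("side","s13"); X=cloud("side",d);t=manip.get_obs()["tcp_pos"];dd=X-t
hsv=cv2.cvtColor(p,cv2.COLOR_RGB2HSV).astype(int); H,S,V=[hsv[...,i] for i in range(3)]
m=(H>4)&(H<22)&(S>130)&(abs(dd).max(2)<.09)
print(m.sum(),rect("side",m&(dd[...,2]>.011),t[2]+.015),(t*1e3).round(1))
top=X[m&(dd[...,2]>.011)]; A=np.c_[top[:,:2]-t[:2],np.ones(len(top))]; print("plane",np.linalg.lstsq(A,top[:,2]-t[2],rcond=None)[0].round(4))
f=m&(dd[...,1]>.05)&(dd[...,2]<.011); print("front y",np.median(dd[f][:,1])*1e3)
```

```text
tcp [456.6 308.2 104.1] tool y 6.0 j6 27.0 F [ 0.6  0.6 -1.1] w 54.5 gf 63.7 t 34.0 tilt [-0. -0. -1.]
rot tool z 0.1 | then offset cm [-32.26  -2.18   6.41] | now-frame cm [-32.26  -2.23   6.41]
1591 (array([455.6, 314.3, 121.7,  55.5, -85.3]), array([320., 303.])) [456.4 308.1 103.7]
plane [ 0.0449 -0.0086  0.0163]
front y 62.36055239881932
```

>>> servo_tool([
  {"claw": 0.1,"offset": [-2.3,-0.2,0],"rotation": [0,0,0]},
  {"claw": 0.1,"offset": [-4,-0.25,0],"rotation": [0,0,0]},
  {"claw": 0.1,"offset": [-4,-0.25,0],"rotation": [0,0,0]},
  {"claw": 0.1,"offset": [-4,-0.25,0],"rotation": [0,0,0]},
  {"claw": 0.1,"offset": [-4,-0.25,0],"rotation": [0,0,0]},
  {"claw": 0.1,"offset": [-4,-0.25,0],"rotation": [0,0,0]},
  {"claw": 0.1,"offset": [-4,-0.25,0],"rotation": [0,0,0]},
  {"claw": 0.1,"offset": [-4,-0.25,0],"rotation": [0,0,0]},
  {"claw": 0.1,"offset": [-2,-0.2,0],"rotation": [0,0,0]},
  {"claw": 0.1,"offset": [0,0,2],"rotation": [0,0,0]},
  {"claw": 0.1,"offset": [0,0,2],"rotation": [0,0,0]},
  {"claw": 0.1,"offset": [0,0,2],"rotation": [0,0,0]},
  {"claw": 0.1,"offset": [0,0,0],"rotation": [0,0,0]},
  {"claw": 0.1,"offset": [0,0,0],"rotation": [0,0,0]},
])

```text
t: 35.78
tcp_pos: [0.4686, -0.0155, 0.0445]
tcp_rot: [-3.141, -0.0, 1.674]
contact_force: [-0.6, 0.4, -1.3]
grip_width: 0.0543
grip_force: 63.9
```

Run:
```python
from h import *
go(468,-15,5.9,12)
```

```text
tcp [468.6 -15.5  44.5] tool y 5.9 j6 -9.0 F [-0.6  0.4 -1.3] w 54.3 gf 63.9 t 35.8 tilt [-0.001 -0.    -1.   ]
rot tool z 0.0 | then offset cm [ 0.05 -0.06  3.25] | now-frame cm [ 0.05 -0.06  3.25]
```

Plate bottom is about 5 mm below the TCP, so contact is expected at TCP z ≈ 11 mm.

>>> servo_tool([
  {"claw": 0.1,"offset": [0.05,-0.05,1.5],"rotation": [0,0,0]},
  {"claw": 0.1,"offset": [0,0,1],"rotation": [0,0,0]},
  {"claw": 0.1,"offset": [0,0,0.5],"rotation": [0,0,0]},
  {"claw": 0.1,"offset": [0,0,0.2],"rotation": [0,0,0]},
  {"claw": 0.1,"offset": [0,0,0.1],"rotation": [0,0,0]},
  {"claw": 0.1,"offset": [0,0,0],"rotation": [0,0,0]},
  {"claw": 0.1,"offset": [0,0,0],"rotation": [0,0,0]},
])

```text
t: 36.65
tcp_pos: [0.4686, -0.0146, 0.0115]
tcp_rot: [3.141, 0.0, 1.674]
contact_force: [0.1, -0.3, -0.3]
grip_width: 0.0541
grip_force: 64.0
```

>>> servo_tool([
  {"claw": 0.1,"offset": [0,0,0.1],"rotation": [0,0,0]},
  {"claw": 0.1,"offset": [0,0,0],"rotation": [0,0,0]},
  {"claw": 0.1,"offset": [0,0,0],"rotation": [0,0,0]},
])

```text
t: 37.02
tcp_pos: [0.4686, -0.0146, 0.011]
tcp_rot: [3.141, 0.0, 1.674]
contact_force: [-2.0, 0.0, 7.6]
grip_width: 0.0544
grip_force: 65.0
```

Touching at 7.6 N. I'll release, lift and move well clear for a final check.

>>> servo_tool([
  {"claw": 0.4,"offset": [0,0,0],"rotation": [0,0,0]},
  {"claw": 0.6,"offset": [0,0,0],"rotation": [0,0,0]},
  {"claw": 0.8,"offset": [0,0,0],"rotation": [0,0,0]},
  {"claw": 0.9,"offset": [0,0,-1],"rotation": [0,0,0]},
  {"claw": 1,"offset": [0,0,-3],"rotation": [0,0,0]},
  {"claw": 1,"offset": [0,0,-4],"rotation": [0,0,0]},
  {"claw": 1,"offset": [0,0,-4],"rotation": [0,0,0]},
  {"claw": 1,"offset": [0,0,-4],"rotation": [0,0,0]},
  {"claw": 1,"offset": [4,-0.5,0],"rotation": [0,0,0]},
  {"claw": 1,"offset": [4,-0.5,0],"rotation": [0,0,0]},
  {"claw": 1,"offset": [4,-0.5,0],"rotation": [0,0,0]},
  {"claw": 1,"offset": [4,-0.5,0],"rotation": [0,0,0]},
  {"claw": 1,"offset": [4,-0.5,0],"rotation": [0,0,0]},
  {"claw": 1,"offset": [4,-0.5,0],"rotation": [0,0,0]},
  {"claw": 1,"offset": [4,-0.5,0],"rotation": [0,0,0]},
  {"claw": 1,"offset": [4,-0.5,0],"rotation": [0,0,0]},
  {"claw": 1,"offset": [0,0,0],"rotation": [0,0,0]},
  {"claw": 1,"offset": [0,0,0],"rotation": [0,0,0]},
])

```text
t: 39.28
tcp_pos: [0.3952, 0.2991, 0.1705]
tcp_rot: [-3.141, 0.0, 1.675]
contact_force: [0.4, -0.2, 0.9]
grip_width: 0.0855
grip_force: 0.0
```

Run:
```python
from h import *
o=manip.get_obs();print(o["tcp_pos"],o["contact_force"],o["t"])
p,d=shoot("side","f");q,_=shoot("top","f")
a=cv2.resize(p[140:320,190:360,::-1],None,fx=2.35,fy=2.35,interpolation=cv2.INTER_CUBIC)
b=cv2.resize(q[150:285,260:420,::-1],None,fx=2.4,fy=2.4,interpolation=cv2.INTER_CUBIC)
o=np.zeros((max(a.shape[0],b.shape[0]),a.shape[1]+b.shape[1],3),np.uint8);o[:a.shape[0],:a.shape[1]]=a;o[:b.shape[0],a.shape[1]:]=b;print(o.shape)
cv2.imwrite("pics/fc.png",o)
hsv=cv2.cvtColor(q,cv2.COLOR_RGB2HSV).astype(int);H,S,V=[hsv[...,i] for i in range(3)];X=cloud("top",_)
print("plate",rect("top",(H>4)&(H<22)&(S>100)&(abs(X[...,0]-.468)<.1)&(abs(X[...,1]+.015)<.1),.026))
print("blue",rect("top",(H>90)&(H<128)&(S>60)&(abs(X[...,0]-.612)<.07)&(abs(X[...,1]+.18)<.07),.036))
print("cream",rect("top",(X[...,2]>.03)&(X[...,2]<.06)&(abs(X[...,0]-.442)<.07)&(abs(X[...,1]+.306)<.07),.040))
```

```text
[0.39520182 0.29910923 0.17049714] [ 0.41575191 -0.24099127  0.93102851] 39.275
(423, 784, 3)
plate (array([466.4, -14.8, 131.4,  64.3, -83.5]), array([283., 239.]))
blue (array([ 608.1, -176.7,   73.8,   45.8,   82.4]), array([342., 189.]))
cream (array([ 438.8, -305.8,   93.8,   63.2,   87.4]), array([392., 250.]))
```

View pics/fc.png

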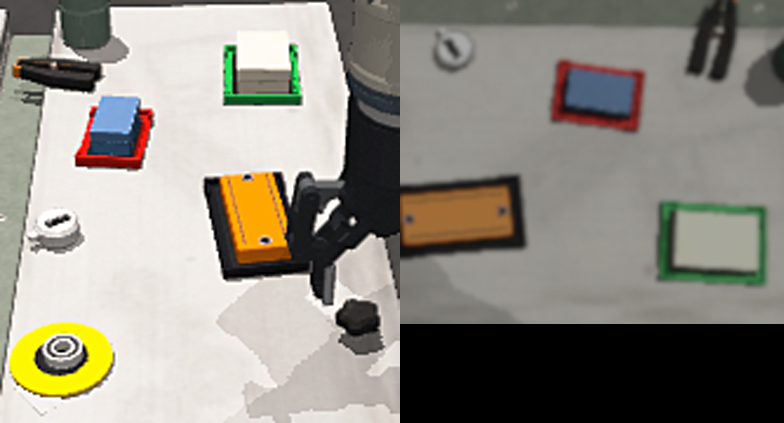

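Everything is flat, centred and square in the right place, and the counter and knob are where they were. Handing in.

```bash
python3 -c "
from rig import manip
print(manip.job_done())"
```

```text
the job is handed in; nothing more can be done
None
```

The pile was taken apart in the order asked and handed in after about 39 s: the bearing on the yellow stand, the blue carton in the red tray, the cream carton in the green tray and the orange plate in the black tray; the last pictures show all four flat and centred, with the counter and knob left where they were.

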